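# Shut and bolt a transport incubator

## Task

Get the transport incubator ready to carry: push its lid shut, then press the orange spring catch down with one fingertip and keep it down while the other fingertip slides the bolt by its blue tab all the way home through the eye on the lid. Then let go so that the catch springs back up and locks the bolt. Use the fingertips only, grasp and lift nothing, and leave the things standing round the incubator where they are.

Things in the scene. Friction and masses are not known exactly. Their poses are not given: they have to be found in the camera images.
- case: Off-white transport incubator, 215 (x) x 230 (y) mm, standing fast on the table. Origin: centre of its underside. x points from the front deck (robot's side) to the lid's hinge at the rear, y to the left, along the bolt. In mm here: deck x -107 to -12, top z 75; lid behind it, top z 80 when shut; catch shaft at x -62, its bearings (y -103, 1, 33) up to z 101.
- lid (a joint): Lid angle in rad: 0 shut, grows as its front edge rises; starts about 0.3 to 0.6. A stiff hinge (along the case's y, at case x 105, z 71 mm) holds it wherever it is left; about 2 to 5 N down at its front edge shuts it.
- lid_press (a point): Where to push the lid: on top of its white front frame, mid-width, 101 mm in front of the hinge (case x 4, y 0, z 80 mm when shut).
- catch (a joint): Angle of the spring catch in rad: 0 up (its tooth in a notch of the bolt), 0.30 at its stop; above about 0.17 the bolt is free. It turns about its shaft, so the paddle's middle line sinks about 9.5 mm to the stop; 2 N starts it, about 4.5 N holds it there; it springs back up when let go.
- catch_press (a point): Point on top of the orange catch paddle, on its long middle line: case x -94, y -51, z 103 mm when up. The paddle lies in front of the bolt and parallel to it, case x -108 to -80, y -96 to -6. A finger may press anywhere along it and slide along it while pressing.
- bolt (a joint): Bolt travel in m toward the case's +y: 0 drawn back (start), 0.036 fully home. With the catch up it is locked, with 1.5 mm play, at 0, at a half-way notch (0.018) and at home: let go on the way, the catch drops into the half-way notch. With the catch down about 2 N slides it (no spring); only with the lid shut does it pass through the lid's eye.
- bolt_tab (a point): Centre of the pushed face (toward case -y) of the bolt's upright blue tab, 24 mm wide along x, 8 mm thick, z 89 to 121: case x -35, y -54, z 109 mm at bolt 0. 59 mm behind the paddle's middle line, so two fingers 60 mm apart (centres) meet both; with the paddle at its stop (z 94) tips of equal height clear the bar (top z 89) by 5 mm.
- medium_a: Small bottle of pink liquid with a blue cap, 44 x 45 x 88 mm, standing to the right; leave alone. Origin: centre of its underside.
- medium_b: Small bottle of yellowish liquid with a white cap, 44 x 45 x 88 mm, standing to the right; leave alone. Origin: centre of its underside.
- oil: Bottle with a black cap, 52 x 53 x 112 mm, standing to the right; leave alone. Origin: centre of its underside.
- dish_b: Small covered petri dish, 39 mm wide, 14 mm high, on the table to the left; leave alone. Origin: centre of its underside.
- marker_a: White marker pen with a red cap, 135 mm long, 16 mm thick, lying to the left; leave alone. Origin: centre of its underside.
- timer: White bench timer, 41 x 68 x 55 mm, standing to the left; leave alone. Origin: centre of its underside.
- tape_roll: Roll of tan tape lying flat, 102 mm wide, 25 mm high, to the left; leave alone. Origin: centre of its underside.
- lid_eye (a point): Steel eye on the lid's front that the bolt passes through: centre of its opening, case x -35, y 66, z 85 mm with the lid shut; its top is then at z 95 mm. Guides over the bolt, up to z 94, stand at case y 3 to 11, 36 to 46 and 80 to 92.

How it is judged:
On the way, in this order (a step that is already met when the one before it is completed fails the run):
1. the lid is pushed shut while the bolt is still drawn back (value of joint lid below 0.02 rad and value of joint bolt below 0.005 m), for 0.2 s.
2. the fingers hold the catch down while the bolt is still drawn back (value of joint catch above 0.17 rad and contact force between the fingers and catch above 0.5 N and value of joint bolt below 0.008 m), for 0.1 s.
3. the bolt is slid home through the eye of the shut lid with the catch still held down by the fingers (value of joint bolt above 0.034 m and value of joint catch above 0.15 rad and contact force between the fingers and catch above 0.5 N and value of joint lid below 0.03 rad), for 0.1 s.
At the end, for the whole second after the job is handed in: The lid is shut (within 0.03 rad), the bolt is home (within 2 mm of its 36 mm travel) through the lid's eye, and the catch has sprung back up (within 0.05 rad) into the bolt's notch (value of joint lid below 0.03 rad and value of joint bolt above 0.034 m and value of joint catch below 0.05 rad); the robot touches nothing.
It fails at once if the catch is let go half-way, so that it drops into the half-way notch (value of joint catch below 0.08 rad and value of joint bolt between 0.008 and 0.03 m).
It fails at once if the lid is lifted further open (value of joint lid above 0.7 rad).
It fails at once if a thing standing round the incubator is moved or lifted by more than 20 mm (distance of any of medium_a, medium_b, oil, dish_b, marker_a, timer, tape_roll from where it was at the start of the episode above 0.02 m).
It also fails if it takes over 40 s, if anything falls off the work surface, if the arm or the gripper's body presses on something with over 40 N, if the wrist force passes 120 N, or if a joint passes its speed limit or range.

## Robot

A 7-joint arm with a two-finger parallel gripper is mounted at the origin on a cart in front of the work surface, level with it; the furniture and walls round the work are solid. World frame = base frame: x ahead of the robot, y to its left, z up, the work surface at z = 0. Lengths are in m, angles in rad, forces in N, time in s.
With the tool pointing down it reaches from about 0.425 to 0.875 m from the base axis. Payload 4.7 kg.
Tool frame: the origin (TCP) lies at the very end of the fingers, on their centre line; the grasp point (between the pads) lies 19 mm behind it; x points along the fingers, y is the direction in which the jaws open and shut, and the axes are right-handed (so a half turn about x gives the same grasp; the last joint's range is limited). The gripper opens to 87 mm and grips with 3 to 60 N. Pads are 19 mm wide; open, the fingers measure 117 mm over their backs; the gripper's body (75 mm by 190 mm) begins 51 mm behind the grasp point.
Start: joints at [-0.768, 0.321, -0.07, 1.45, 0.023, 1.371, -0.057], TCP at [0.461, 0.458, 0.223] pointing down, gripper open.
Joint ranges: [-2.86, 2.86], [-0.3, 2.09], [-1.38, 1.24], [0.06, 2.45], [-1.56, 4.7], [0.09, 2.05], [-2.69, 2.69]. Speed limits (rad/s): [2.57, 2.57, 3.14, 3.14, 3.14, 3.14, 3.14].

## Interface

Orientations are given as a rotation vector (axis times angle).
In Python, from rig import r gives the robot as it stands.
- The arm moves only by the tool move_arm, never from a script. Its argument "motion" is one flat list of numbers, 7 for each row, row after row: the closure, from -1 (fully open) to 1 (shut), then the shift along the tool's x, y, z in m, then the turn, a rotation vector about the tool's x, y, z in degrees. In form: [jaw, tx, ty, tz, rx, ry, rz, jaw, tx, ty, tz, rx, ry, rz, ...]. A call has exactly 8 rows; each row shifts and turns the commanded pose from where the row before left it, along the tool's axes as they then stand; what a row does not reach is not made up. A row lasts 1/10 s, in which the tool goes at most 50 mm and 8.59 degrees, less where a joint would pass 70% of its speed; a pose out of reach is approached as far as the arm can. A call with a gripper value outside its range is refused whole. The fingers move at their own pace and stop on an object; the grip force is fixed at half the most. Time passes only in rows, so rows that do not move let the fingers close, or fill a call up. It gives the time, the measured TCP pose, the force and the opening at its end, in the units of the state.
- r.state(): the state, without advancing time (a new reading comes with each control period).
- r.read_camera(name): name is "scene" or "top"; returns a dict with "color" (420x560x3 uint8, blue, green, red), "fx", "fy", "cx", "cy" (pixels), "k1" (the pictures are not rectified: a ray, as slopes to the right and down, at radius r is drawn at 1 + k1 r^2 times it, then the intrinsics apply), "extrinsics" (4x4, takes a point from world to camera coordinates). Camera axes: x right, y up, looking along -z (the intrinsics and any distortion apply to the point x, -y, -z); pixel columns grow to the right and rows downward; lengths in m; the calibration is good to about 2 mm. A picture is of the moment at which its call begins. There is no depth.
- r.sign_off(): hands the job in, once; it reports no verdict.
The state is a dict: "t": time; "joints": joint angles; "qd": joint speeds; "tau": joint torques, N m; "ee_pos": TCP position; "eef_rot": TCP orientation; "ft_force": force on the tool from outside, world axes, zero at the start; "ft_torque": the same for the moment, N m; "gripper_width": opening from 0.0 (shut) to 1.0 (fully open).
Only numpy, scipy, OpenCV 4.12 (cv2) and the standard library are available. Lean on these libraries where they do the work, as an engineer would, in place of code of your own. Each camera call takes 0.05 s, during which the arm holds its last target.

## Working session

There is one attempt and no reset: what is moved stays moved. The work goes in short steps, Python scripts to look and compute and a tool call to move; the robot and the scene stay as the last step left them, time stands still between calls to the robot, and variables do not carry over. Pictures are saved under pics/ and viewed, and the job is handed in when it is done.

Besides the shell and the picture viewer there is one more tool, called after "Request:" as name(argument=value, ...) on one line, values as JSON. move_arm: Moves the arm, as the interface text tells. Its arguments: {"type":"object","properties":{"motion":{"type":"array"}},"required":["motion"]}

```bash
ls; mkdir -p pics
python3 - <<'E'
from rig import r
import cv2,numpy as np
s=r.state(); print(s)
for n in("scene","top"):
    c=r.read_camera(n); cv2.imwrite(f"pics/{n}0.png",c["color"]); print(n,{k:c[k] for k in c if k!="color"})
    np.savez(f"{n}0.npz",**c)
E
```

```text
pics
{'t': 0.0, 'joints': array([-0.76790473,  0.32181244, -0.07007767,  1.45167626,  0.0226179 ,
        1.37076335, -0.05691037]), 'qd': array([-0.00072431,  0.00011236, -0.00061699, -0.00166122,  0.00092054,
        0.0020856 , -0.00120378]), 'tau': array([ 2.98956620e-04, -4.91294467e+01, -4.03428990e-01, -3.12521160e+01,
       -6.38794969e-02,  4.36883129e-02,  1.30841004e-04]), 'ee_pos': array([0.4608342 , 0.45763211, 0.22146767]), 'eef_rot': array([ 0.6151892 ,  1.482038  , -0.61803002]), 'ft_force': array([ 0.1411972 ,  0.44420851, -0.5110083 ]), 'ft_torque': array([-0.0405744 ,  0.06061758, -0.01389397]), 'gripper_width': 0.9994456690707486}
scene {'fx': 494.0345753102071, 'fy': 494.0345753102071, 'cx': 274.787760326676, 'cy': 213.29672589924286, 'k1': -0.17387688806060206, 'extrinsics': array([[ 0.20241734,  0.97929745,  0.00192949, -0.13409921],
       [-0.82810614,  0.17011423,  0.5341361 ,  0.39523866],
       [ 0.52274989, -0.10971624,  0.8453963 , -1.5162099 ],
       [ 0.        ,  0.        ,  0.        ,  1.        ]])}
top {'fx': 502.8906087026383, 'fy': 502.8906087026383, 'cx': 279.18353154577034, 'cy': 204.47996945618706, 'k1': 0.024187487703065353, 'extrinsics': array([[ 0.00531628, -0.99998466, -0.00155375,  0.0290155 ],
       [ 0.99685859,  0.00517686,  0.07903262, -0.53936918],
       [-0.07902336, -0.00196903,  0.99687082, -1.31308118],
       [ 0.        ,  0.        ,  0.        ,  1.        ]])}
```

View pics/scene0.png

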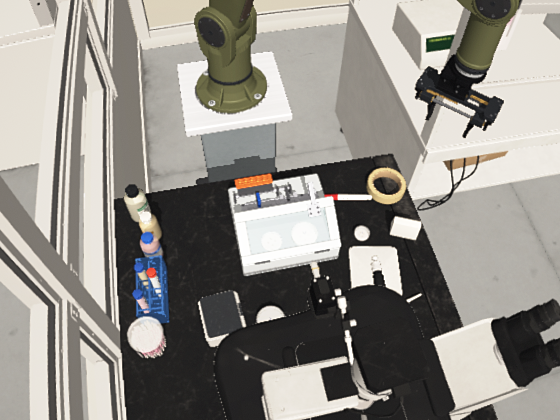

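View pics/top0.png

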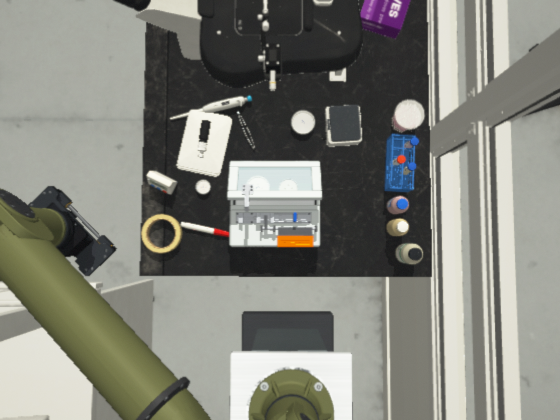

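The case sits at about u 230–320, v 160–247 in the top view, with the orange paddle at about (295,241) and the blue tab at about (295,217). I'll zoom in.

Run:
```python
import cv2
a=cv2.imread("pics/top0.png")[150:260,215:340]; cv2.imwrite("pics/t0z.png",cv2.resize(a,None,fx=5.5,fy=5.5,interpolation=cv2.INTER_CUBIC)[:600])
a=cv2.imread("pics/scene0.png")[165:280,220:350]; cv2.imwrite("pics/s0z.png",cv2.resize(a,None,fx=5,fy=5,interpolation=cv2.INTER_CUBIC))
```

```text
(no output)
```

View pics/t0z.png

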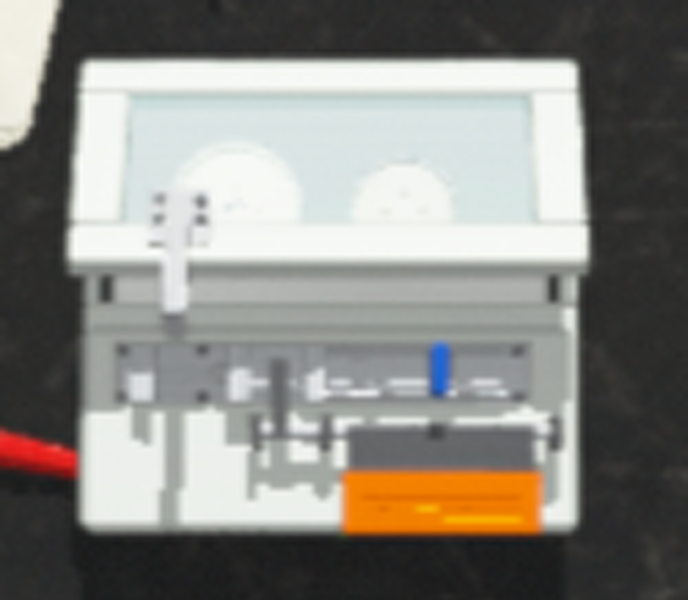

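View pics/s0z.png

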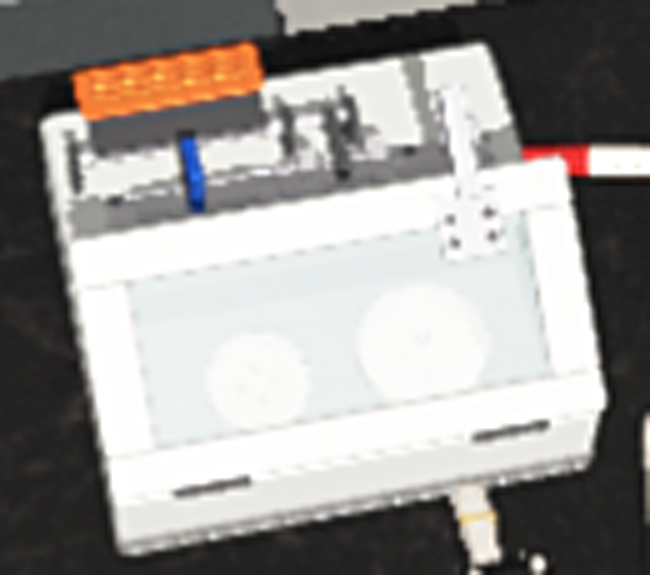

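```bash
cat > h.py <<'E'
import numpy as np,cv2
def ray(c,uv):
    d=(np.array(uv,float)-[c["cx"],c["cy"]])/[c["fx"],c["fy"]]
    k=float(c["k1"]); rd=np.hypot(*d); rr=rd
    for _ in range(30): rr=rd/(1+k*rr*rr)
    d=d*(rr/rd) if rd>0 else d
    E=c["extrinsics"]; R=E[:3,:3]; t=E[:3,3]
    o=-R.T@t; v=R.T@np.array([d[0],-d[1],-1]); return o,v/np.linalg.norm(v)
def plane(c,uv,z):
    o,v=ray(c,uv); return o+v*(z-o[2])/v[2]
def proj(c,P):
    E=c["extrinsics"]; p=E[:3,:3]@np.array(P)+E[:3,3]; s=np.array([p[0],-p[1]])/-p[2]
    s=s*(1+c["k1"]*(s@s)); return s*[c["fx"],c["fy"]]+[c["cx"],c["cy"]]
def tri(a,ua,b,ub):
    o1,v1=ray(a,ua);o2,v2=ray(b,ub)
    A=np.stack([v1,-v2],1); x=np.linalg.lstsq(A,o2-o1,rcond=None)[0]
    p,q=o1+v1*x[0],o2+v2*x[1]; return (p+q)/2,np.linalg.norm(p-q)
def mask(img,lo,hi,roi=None):
    m=cv2.inRange(cv2.cvtColor(img,cv2.COLOR_BGR2HSV),lo,hi)
    if roi is not None:
        u0,v0,u1,v1=roi; k=np.zeros_like(m);k[v0:v1,u0:u1]=255;m&=k
    return m
def load(f): 
    z=np.load(f); return {k:z[k] for k in z}
ORANGE=((5,150,150),(20,255,255)); BLUE=((105,120,80),(125,255,255))
E
python3 - <<'E'
from h import *
T=load("top0.npz");S=load("scene0.npz")
for n,c,roi in(("top",T,(220,150,330,260)),("scene",S,(225,165,345,285))):
    for nm,h in(("orange",ORANGE),("blue",BLUE)):
        m=mask(c["color"],*h,roi); p=cv2.findNonZero(m); 
        print(n,nm,len(p),cv2.boundingRect(p),cv2.minAreaRect(p),p.reshape(-1,2).mean(0))
        if n=="top":
            b=cv2.boxPoints(cv2.minAreaRect(p))
            z=.103 if nm=="orange" else .121
            for q in b: print("  ",plane(c,q,z).round(4))
            print("  mean",plane(c,p.reshape(-1,2).mean(0),z).round(4))
for q in ((229.5,246.4),(320.3,246.4)): print("deck",plane(T,q,.075).round(4))
E
```

```text
top orange 372 (277, 236, 36, 11) ((294.5, 241.0), (10.0, 35.0), 90.0) [294.6344086  240.90053763]
   [0.4544 0.0367 0.103 ]
   [ 0.4548 -0.05    0.103 ]
   [ 0.4301 -0.05    0.103 ]
   [0.4297 0.0365 0.103 ]
  mean [ 0.4425 -0.007   0.103 ]
top blue 32 (293, 212, 4, 10) ((294.5, 216.5), (9.0, 3.0), 90.0) [294.5     216.34375]
   [ 0.513  -0.0023  0.121 ]
   [ 0.513  -0.0097  0.121 ]
   [ 0.491  -0.0097  0.121 ]
   [ 0.4909 -0.0024  0.121 ]
  mean [ 0.5023 -0.006   0.121 ]
scene orange 357 (235, 174, 38, 15) ((253.40542602539062, 180.9324188232422), (9.535140037536621, 37.318565368652344), 80.53767395019531) [253.33333333 180.93277311]
scene blue 46 (256, 192, 5, 15) ((258.25677490234375, 199.04052734375), (14.302711486816406, 3.1235809326171875), 80.53767395019531) [258.19565217 199.2173913 ]
deck [0.4279 0.1568 0.075 ]
deck [ 0.4292 -0.0728  0.075 ]
```

```bash
cat >> h.py <<'E'
from scipy.spatial.transform import Rotation as Ro
C0=np.array([.5365,.0435,0.]); YAW=0.004
def c2w(p): return C0+Ro.from_rotvec([0,0,YAW]).apply(np.array(p)/1000)
def w2c(p): return Ro.from_rotvec([0,0,-YAW]).apply(np.array(p)-C0)*1000
# desired tool axes: x down, y = case +-x
def goalR(sgn): 
    x=np.array([0,0,-1.]);y=Ro.from_rotvec([0,0,YAW]).apply([sgn,0,0.]);return Ro.from_matrix(np.stack([x,y,np.cross(x,y)],1))
def togo(s,p,sgn=1):
    R=Ro.from_rotvec(s["eef_rot"]); d=R.inv().apply(np.array(p)-s["ee_pos"])
    return d.round(4),np.degrees((R.inv()*goalR(sgn)).as_rotvec()).round(2)
E
python3 - <<'E'
from h import *
from rig import r
T=load("top0.npz");S=load("scene0.npz")
for a,b in (((227.4,197.6),(333.6,197)),((321.9,197.6),(234.4,213))): print("lidfront",*tri(T,a,S,b))
for n,p in (("paddle",[-94,-51,103]),("tabtop",[-35,-50,115]),("fl",[-107,115,75]),("fr",[-107,-115,75]),("rr",[105,-115,71])):
    print(n,proj(T,c2w(p)).round(1),proj(S,c2w(p)).round(1))
s=r.state(); R=Ro.from_rotvec(s["eef_rot"]); print(R.as_matrix().round(3))
for g in(1,-1): print(g,togo(s,c2w([10,0,160]),g))
E
```

```text
lidfront [0.54745328 0.160259   0.12813996] 0.004143783209239499
lidfront [ 0.5478852  -0.07076061  0.13324905] 0.0028641358108997947
paddle [295.  240.8] [253.3 179.4]
tabtop [294.7 216.7] [258.2 196.2]
fl [229. 246.] [317.4 171. ]
fr [320.  246.1] [227.4 186.2]
rr [319.4 163.3] [242.2 262.2]
[[-0.001  0.709  0.705]
 [-0.001  0.705 -0.709]
 [-1.    -0.002  0.   ]]
1 (array([ 0.062 , -0.231 ,  0.3542]), array([4.458e+01, 4.000e-02, 9.000e-02]))
-1 (array([ 0.062 , -0.231 ,  0.3542]), array([-1.3542e+02, -1.1000e-01,  5.0000e-02]))
```

Request:
move_arm(motion=[1, 0, 0, 0, 7.43, 0, 0, 1, 0, 0, 0, 7.43, 0, 0, 1, 0, 0, 0, 7.43, 0, 0, 1, 0, 0, 0, 7.43, 0, 0, 1, 0, 0, 0, 7.43, 0, 0, 1, 0, 0, 0, 7.43, 0, 0, 1, 0, 0, 0, 0, 0, 0, 1, 0, 0, 0, 0, 0, 0])

```text
t: 0.9
ee_pos: [0.461, 0.4579, 0.2222]
eef_rot: [1.203, 1.212, -1.205]
ft_force: [-0.5, 0.5, 0.3]
gripper_width: 0.357
```

Run:
```python
from h import *
from rig import r
s=r.state(); print(s["t"],s["ee_pos"],s["gripper_width"],togo(s,c2w([12,0,150])))
```

```text
0.9 [0.46100558 0.45794379 0.22215554] 0.35749272172628893 (array([0.0724, 0.0846, 0.415 ]), array([0.18, 0.04, 0.02]))
```

Request:
move_arm(motion=[1, 0, 0.006, 0.02, 0, 0, 0, 1, 0, 0.006, 0.03, 0, 0, 0, 1, 0, 0.006, 0.03, 0, 0, 0, 1, 0, 0.006, 0.03, 0, 0, 0, 1, 0, 0.006, 0.03, 0, 0, 0, 1, 0, 0.006, 0.03, 0, 0, 0, 1, 0, 0.006, 0.03, 0, 0, 0, 1, 0, 0.006, 0.03, 0, 0, 0])

```text
t: 1.7
ee_pos: [0.5104, 0.2249, 0.2227]
eef_rot: [1.206, 1.211, -1.206]
ft_force: [0.8, -0.4, 0.2]
gripper_width: 0.005
```

Request:
move_arm(motion=[1, 0.005, 0.006, 0.03, 0, 0, 0, 1, 0.005, 0.006, 0.03, 0, 0, 0, 1, 0.005, 0.006, 0.03, 0, 0, 0, 1, 0.005, 0.006, 0.03, 0, 0, 0, 1, 0.005, 0.006, 0.03, 0, 0, 0, 1, 0.005, 0.006, 0.025, 0, 0, 0, 1, 0.005, 0.001, 0.01, 0, 0, 0, 1, 0, 0, 0, 0, 0, 0])

```text
t: 2.5
ee_pos: [0.5471, 0.0408, 0.1869]
eef_rot: [1.208, 1.21, -1.21]
ft_force: [0.9, 0.2, -0.3]
gripper_width: 0.002
```

Run:
```python
from h import *
from rig import r
s=r.state(); print(s["t"],s["ee_pos"],s["gripper_width"],s["ft_force"],togo(s,c2w([12,0,150])))
c=r.read_camera("scene"); a=c["color"][100:300,180:420]; cv2.imwrite("pics/s1.png",cv2.resize(a,None,fx=3,fy=3))
```

```text
2.5 [0.54708929 0.04077413 0.18690757] 0.0017937034018875528 [ 0.89265051  0.1686345  -0.30736048] (array([ 0.0369,  0.0015, -0.0028]), array([-0.2 ,  0.03,  0.08]))
```

View pics/s1.png

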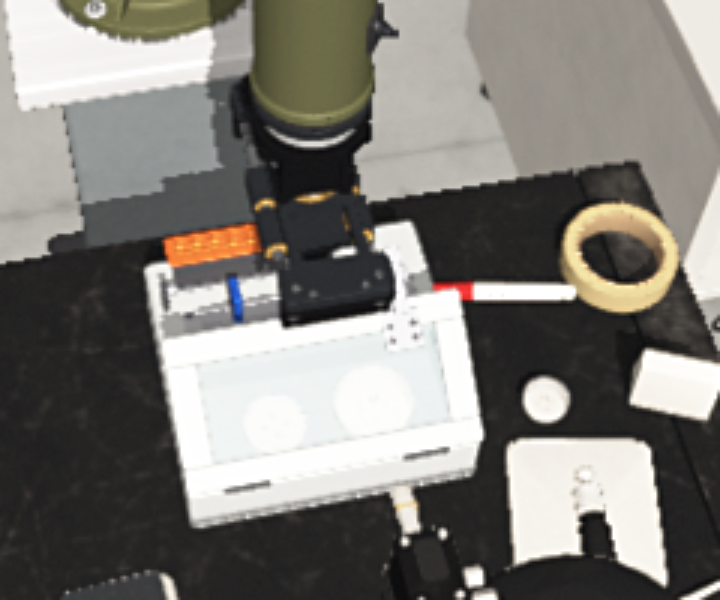

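The gripper hangs over the lid's front edge (about 335,290 in the crop), and everything round it looks undisturbed. Next I go down onto the lid.

Request:
move_arm(motion=[1, 0.01, 0, 0, 0, 0, 0, 1, 0.01, 0, 0, 0, 0, 0, 1, 0.01, 0, 0, 0, 0, 0, 1, 0.01, 0, 0, 0, 0, 0, 1, 0.008, 0, 0, 0, 0, 0, 1, 0.007, 0, 0, 0, 0, 0, 1, 0.007, 0, 0, 0, 0, 0, 1, 0.007, 0, 0, 0, 0, 0])

```text
t: 3.35
ee_pos: [0.5453, 0.0436, 0.1176]
eef_rot: [1.204, 1.215, -1.21]
ft_force: [-1.4, -0.4, 0.9]
gripper_width: 0.005
```

Request:
move_arm(motion=[1, 0.007, -0.001, 0, 0, 0, 0, 1, 0.007, -0.001, 0, 0, 0, 0, 1, 0.007, -0.001, 0, 0, 0, 0, 1, 0.006, 0, 0, 0, 0, 0, 1, 0.005, 0, 0, 0, 0, 0, 1, 0.003, 0, 0, 0, 0, 0, 1, 0, 0, 0, 0, 0, 0, 1, 0, 0, 0, 0, 0, 0])

```text
t: 4.15
ee_pos: [0.5452, 0.0434, 0.0836]
eef_rot: [1.207, 1.211, -1.206]
ft_force: [-0.2, -0.6, 0.3]
gripper_width: 0.002
```

Request:
move_arm(motion=[1, 0.001, 0, 0, 0, 0, 0, 1, 0.001, 0, 0, 0, 0, 0, 1, 0.001, 0, 0, 0, 0, 0, 1, 0.001, 0, 0, 0, 0, 0, 1, 0.001, 0, 0, 0, 0, 0, 1, 0, 0, 0, 0, 0, 0, 1, 0, 0, 0, 0, 0, 0, 1, 0, 0, 0, 0, 0, 0])

```text
t: 4.95
ee_pos: [0.5451, 0.0434, 0.0803]
eef_rot: [1.207, 1.211, -1.206]
ft_force: [-4.8, -0.0, 11.3]
gripper_width: 0.003
```

Run:
```python
from h import *
from rig import r
s=r.state(); print(s["t"],s["ee_pos"],s["ft_force"])
c=r.read_camera("scene"); a=c["color"][160:290,215:355]; cv2.imwrite("pics/s2.png",cv2.resize(a,None,fx=4.5,fy=4.5))
```

```text
4.95 [0.54512655 0.04340337 0.08031943] [-4.79173206 -0.02654631 11.34343829]
```

View pics/s2.png

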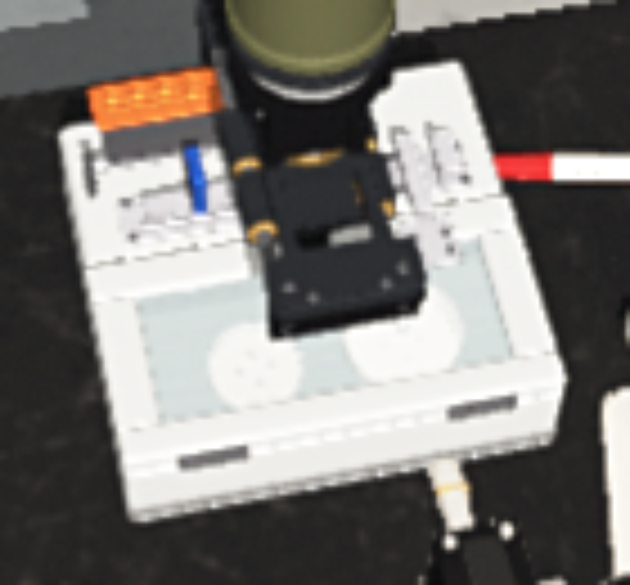

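The lid is shut: the front frame is level with the case, with 11 N at z 80 mm. I'll rise, open the fingers to a 60 mm spacing, and go over the paddle.

Request:
move_arm(motion=[1, -0.015, 0, 0, 0, 0, 0, 1, -0.025, 0, 0, 0, 0, 0, 1, -0.025, 0, 0, 0, 0, 0, -0.034, 0, -0.01, 0.01, 0, 0, 0, -0.034, 0, -0.02, 0.02, 0, 0, 0, -0.034, 0, -0.02, 0.02, 0, 0, 0, -0.034, 0, -0.02, 0.02, 0, 0, 0, -0.034, 0, 0, 0, 0, 0, 0])

```text
t: 5.8
ee_pos: [0.4722, -0.0304, 0.143]
eef_rot: [1.209, 1.21, -1.212]
ft_force: [-0.1, -0.4, -0.1]
gripper_width: 0.375
```

Run:
```python
from h import *
from rig import r
s=r.state(); print(s["t"],s["ee_pos"],s["gripper_width"],s["ft_force"],w2c(s["ee_pos"]),togo(s,c2w([-64.5,-73,115])))
for n,(u0,v0,u1,v1),k in(("scene",(200,120,350,260),4),("top",(215,150,340,270),4.5)):
    c=r.read_camera(n); cv2.imwrite(f"pics/{n}3.png",cv2.resize(c["color"][v0:v1,u0:u1],None,fx=k,fy=k))
    np.savez(f"{n}3.npz",**c)
```

```text
5.8 [ 0.4721761  -0.03037463  0.14304926] 0.37503107800218666 [-0.11095238 -0.43304152 -0.07356769] [-64.61888249 -73.61674257 143.04926054] (array([ 0.028 ,  0.0002, -0.0006]), array([-0.28,  0.02,  0.12]))
```

View pics/scene3.png

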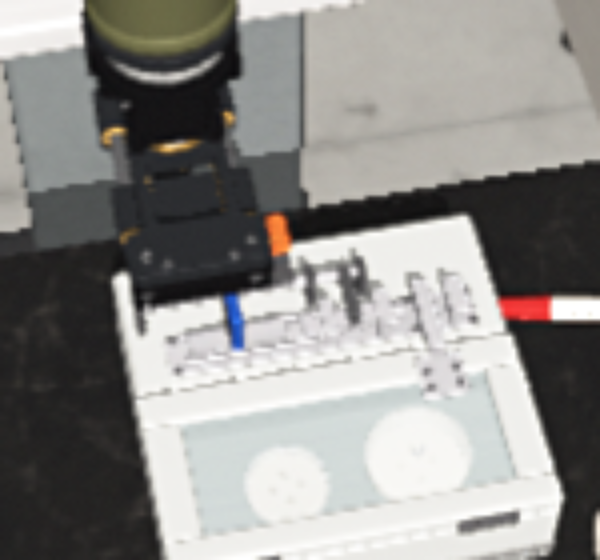

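View pics/top3.png

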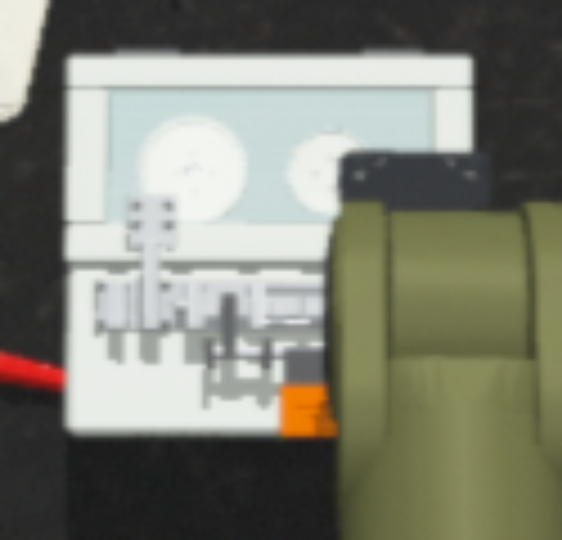

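The lid is shut and the bolt still drawn back, with the blue tab at about (234,320) in the scene crop. The gripper is above the paddle and its fingers are still opening. I'll descend to just above the paddle.

Request:
move_arm(motion=[-0.034, 0, 0, 0, 0, 0, 0, -0.034, 0, 0, 0, 0, 0, 0, -0.034, 0.005, 0, 0, 0, 0, 0, -0.034, 0.007, 0, 0, 0, 0, 0, -0.034, 0.008, 0, 0, 0, 0, 0, -0.034, 0.008, 0, 0, 0, 0, 0, -0.034, 0.005, 0, 0, 0, 0, 0, -0.034, 0, 0, 0, 0, 0, 0])

```text
t: 6.7
ee_pos: [0.4744, -0.027, 0.1095]
eef_rot: [1.205, 1.212, -1.208]
ft_force: [-0.1, -0.4, 0.4]
gripper_width: 0.515
```

Run:
```python
from h import *
from rig import r
s=r.state(); print(s["t"],s["ee_pos"],s["gripper_width"],s["ft_force"],w2c(s["ee_pos"]),togo(s,c2w([-64.5,-73,94])))
```

```text
6.7 [ 0.47437059 -0.02696443  0.10948051] 0.5154615770631943 [-0.13506882 -0.35538995  0.42243233] [-62.41076763 -70.21534879 109.48051432] (array([ 0.0155, -0.0021,  0.0028]), array([-0.  ,  0.02,  0.11]))
```

Request:
move_arm(motion=[-0.034, 0.003, -0.002, 0.002, 0, 0, 0, -0.034, 0.003, 0, 0, 0, 0, 0, -0.034, 0.003, 0, 0, 0, 0, 0, -0.034, 0.002, 0, 0, 0, 0, 0, -0.034, 0.002, 0, 0, 0, 0, 0, -0.034, 0.001, 0, 0, 0, 0, 0, -0.034, 0, 0, 0, 0, 0, 0, -0.034, 0, 0, 0, 0, 0, 0])

```text
t: 7.5
ee_pos: [0.4723, -0.0291, 0.0964]
eef_rot: [1.205, 1.212, -1.208]
ft_force: [-5.4, -0.8, 4.7]
gripper_width: 0.516
```

Run:
```python
from h import *
from rig import r
s=r.state(); print(s["t"],s["ee_pos"],s["gripper_width"],s["ft_force"],s["ft_torque"],w2c(s["ee_pos"]))
c=r.read_camera("scene"); cv2.imwrite("pics/s4.png",cv2.resize(c["color"][140:250,200:340],None,fx=5,fy=5))
```

```text
7.5 [ 0.47225365 -0.02914328  0.09638314] 0.5162346549465611 [-5.42685465 -0.77172809  4.72995319] [-0.28349583  1.40062308  0.04401657] [-64.53640477 -72.38571363  96.38313922]
```

View pics/s4.png

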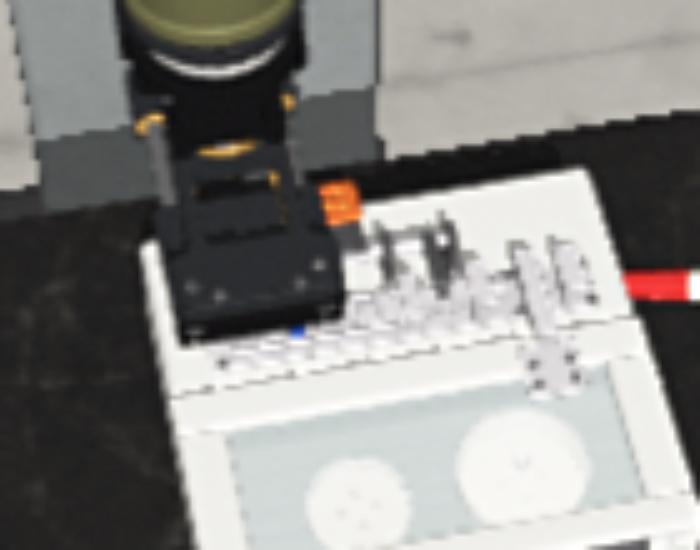

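Request:
move_arm(motion=[-0.034, 0.0005, 0, 0, 0, 0, 0, -0.034, 0.0005, 0, 0, 0, 0, 0, -0.034, 0.0005, 0, 0, 0, 0, 0, -0.034, 0, 0, 0, 0, 0, 0, -0.034, 0, 0, 0, 0, 0, 0, -0.034, 0, 0, 0, 0, 0, 0, -0.034, 0, 0, 0, 0, 0, 0, -0.034, 0, 0, 0, 0, 0, 0])

```text
t: 8.35
ee_pos: [0.4722, -0.0291, 0.095]
eef_rot: [1.205, 1.212, -1.208]
ft_force: [-5.0, -1.8, 5.8]
gripper_width: 0.516
```

Request:
move_arm(motion=[-0.034, 0.0005, 0, -0.001, 0, 0, 0, -0.034, 0.0005, 0, -0.002, 0, 0, 0, -0.034, 0, 0, -0.003, 0, 0, 0, -0.034, 0, 0, -0.003, 0, 0, 0, -0.034, 0, 0, -0.003, 0, 0, 0, -0.034, 0, 0, -0.003, 0, 0, 0, -0.034, 0, 0, 0, 0, 0, 0, -0.034, 0, 0, 0, 0, 0, 0])

```text
t: 9.15
ee_pos: [0.474, -0.0177, 0.0955]
eef_rot: [1.205, 1.206, -1.208]
ft_force: [-4.5, -9.1, 10.4]
gripper_width: 0.516
```

Run:
```python
from h import *
from rig import r
s=r.state(); print(s["t"],s["ee_pos"],s["gripper_width"],s["ft_force"],s["ft_torque"],w2c(s["ee_pos"]))
c=r.read_camera("scene"); cv2.imwrite("pics/s5.png",cv2.resize(c["color"][140:250,200:340],None,fx=5,fy=5))
```

```text
9.15 [ 0.4740455  -0.01768239  0.09546189] 0.5164966487325235 [-4.47097458 -9.09056742 10.38423658] [-2.06911615  1.28336891  0.13214734] [-62.69873358 -60.93208177  95.4618886 ]
```

View pics/s5.png

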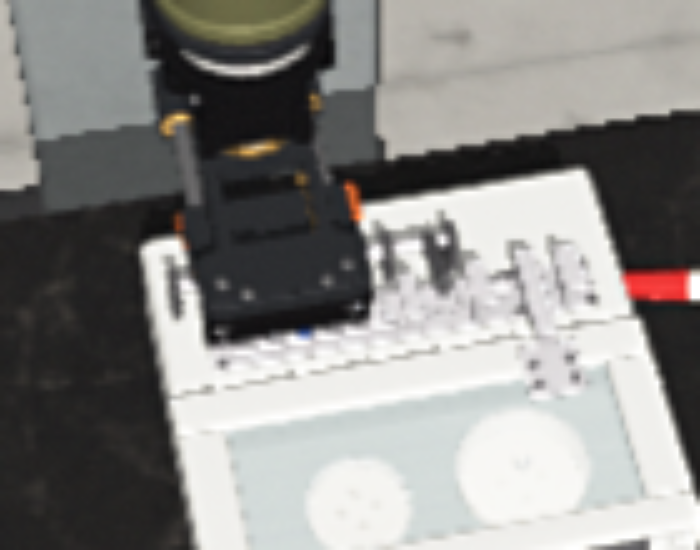

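Request:
move_arm(motion=[-0.034, 0, -0.001, -0.003, 0, 0, 0, -0.034, 0, -0.001, -0.003, 0, 0, 0, -0.034, 0, 0, -0.003, 0, 0, 0, -0.034, 0, 0, -0.003, 0, 0, 0, -0.034, 0, 0, -0.003, 0, 0, 0, -0.034, 0, 0, -0.003, 0, 0, 0, -0.034, 0, 0, 0, 0, 0, 0, -0.034, 0, 0, 0, 0, 0, 0])

```text
t: 10.0
ee_pos: [0.4732, 0.0018, 0.0956]
eef_rot: [1.207, 1.205, -1.205]
ft_force: [-1.6, -5.8, 8.7]
gripper_width: 0.516
```

Run:
```python
from h import *
from rig import r
s=r.state(); print(s["t"],s["ee_pos"],s["gripper_width"],s["ft_force"],s["ft_torque"],w2c(s["ee_pos"]))
c=r.read_camera("scene"); cv2.imwrite("pics/s6.png",cv2.resize(c["color"][140:250,200:340],None,fx=5,fy=5))
```

```text
10.0 [0.47323812 0.00180956 0.09562732] 0.5156304804524849 [-1.62526537 -5.80813477  8.72507808] [-1.47607576  0.5545327   0.14310509] [-63.42813517 -41.43706353  95.62731799]
```

View pics/s6.png

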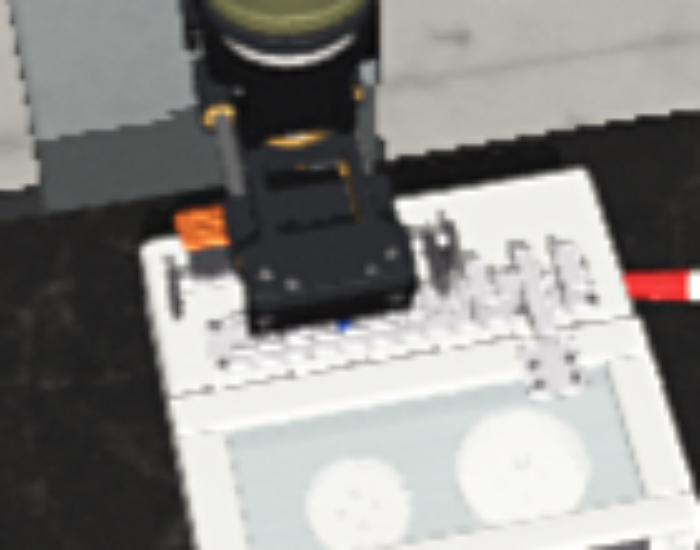

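The blue tab has moved to about (344,324), so the bolt is about 22 mm in with the paddle still held. I continue home.

Request:
move_arm(motion=[-0.034, 0, 0, -0.003, 0, 0, 0, -0.034, 0, 0, -0.003, 0, 0, 0, -0.034, 0, 0, -0.003, 0, 0, 0, -0.034, 0, 0, -0.003, 0, 0, 0, -0.034, 0, 0, -0.002, 0, 0, 0, -0.034, 0, 0, 0, 0, 0, 0, -0.034, 0, 0, 0, 0, 0, 0, -0.034, 0, 0, 0, 0, 0, 0])

```text
t: 10.85
ee_pos: [0.4731, 0.0151, 0.0956]
eef_rot: [1.207, 1.205, -1.206]
ft_force: [-0.9, -7.0, 9.5]
gripper_width: 0.516
```

Run:
```python
from h import *
from rig import r
s=r.state(); print(s["t"],s["ee_pos"],s["gripper_width"],s["ft_force"],s["ft_torque"],w2c(s["ee_pos"]))
```

```text
10.85 [0.47313043 0.01513518 0.09563456] 0.5162034443296176 [-0.91464215 -6.99622892  9.5309845 ] [-1.73704724  0.59215509  0.05468422] [-63.48252677 -28.11111905  95.63456237]
```

Nearly home; I push in small steps until the y force rises.

Request:
move_arm(motion=[-0.034, 0, 0, -0.001, 0, 0, 0, -0.034, 0, 0, -0.001, 0, 0, 0, -0.034, 0, 0, -0.001, 0, 0, 0, -0.034, 0, 0, -0.001, 0, 0, 0, -0.034, 0, 0, 0, 0, 0, 0, -0.034, 0, 0, 0, 0, 0, 0, -0.034, 0, 0, 0, 0, 0, 0, -0.034, 0, 0, 0, 0, 0, 0])

```text
t: 11.65
ee_pos: [0.4731, 0.0154, 0.0957]
eef_rot: [1.206, 1.2, -1.21]
ft_force: [-1.9, -14.9, 11.7]
gripper_width: 0.518
```

Run:
```python
from h import *
from rig import r
s=r.state(); print(s["t"],s["ee_pos"],s["gripper_width"],s["ft_force"],s["ft_torque"],w2c(s["ee_pos"]))
c=r.read_camera("scene"); cv2.imwrite("pics/s7.png",cv2.resize(c["color"][140:250,200:340],None,fx=5,fy=5))
m=mask(c["color"],*BLUE,(225,165,345,285)); print(cv2.findNonZero(m))
```

```text
11.65 [0.47314312 0.01535594 0.09568636] 0.5178181248192075 [ -1.93744642 -14.87253341  11.71141771] [-3.44703212  0.62922196 -0.19324378] [-63.46894521 -27.89040551  95.68635858]
[[[273 203]]

 [[274 203]]

 [[275 203]]

 [[273 204]]

 [[274 204]]]
```

View pics/s7.png

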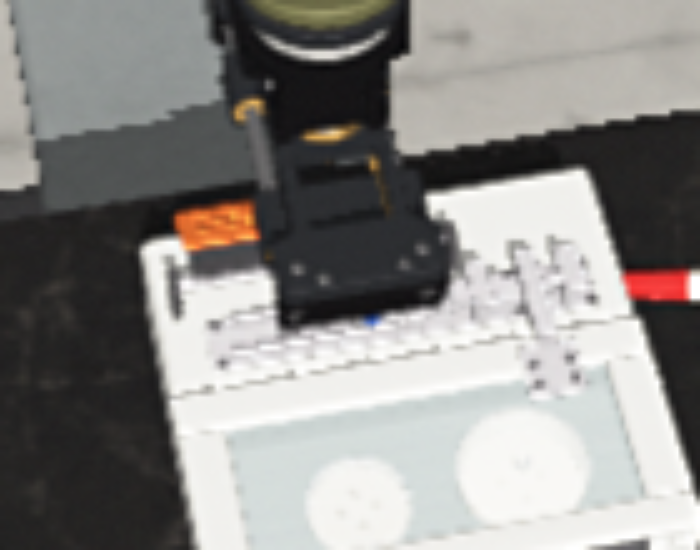

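Run:
```python
from h import *
S=load("scene0.npz")
for z in(89,95,100):
  a,b=[proj(S,c2w([-23,y,z])) for y in(-50,-14)]; print(z,a.round(1),b.round(1),(b-a).round(1))
```

```text
89 [259.4 206.4] [274.3 203.8] [14.9 -2.6]
95 [259.4 205.1] [274.3 202.4] [14.9 -2.6]
100 [259.3 203.9] [274.3 201.3] [15.  -2.6]
```

The tab is at (274,203.5), which matches the predicted home position (274.3,203.8). The y force jumped to 15 N with no further motion. I'll ease the side load and lift straight up.

Request:
move_arm(motion=[-0.034, 0, 0, 0.002, 0, 0, 0, -0.034, 0, 0, 0.002, 0, 0, 0, -0.034, -0.004, 0, 0, 0, 0, 0, -0.034, -0.008, 0, 0, 0, 0, 0, -0.034, -0.015, 0, 0, 0, 0, 0, -0.034, -0.02, 0, 0, 0, 0, 0, -0.034, -0.02, 0, 0, 0, 0, 0, -0.034, -0.02, 0, 0, 0, 0, 0])

```text
t: 12.5
ee_pos: [0.4721, 0.0186, 0.1819]
eef_rot: [1.208, 1.21, -1.204]
ft_force: [0.4, 0.3, -0.8]
gripper_width: 0.518
```

Request:
move_arm(motion=[-0.034, 0, 0, -0.03, 0, 0, 0, -0.034, 0, 0, -0.03, 0, 0, 0, -0.034, 0, 0, -0.03, 0, 0, 0, -0.034, 0, 0, -0.03, 0, 0, 0, -0.034, 0, 0, -0.03, 0, 0, 0, -0.034, 0, 0, -0.03, 0, 0, 0, -0.034, 0, 0, -0.03, 0, 0, 0, -0.034, 0, 0, 0, 0, 0, 0])

```text
t: 13.3
ee_pos: [0.4697, 0.2342, 0.1809]
eef_rot: [1.205, 1.216, -1.198]
ft_force: [0.2, 0.4, -0.3]
gripper_width: 0.514
```

Run:
```python
from h import *
from rig import r
s=r.state(); print(s["t"],s["ee_pos"],s["ft_force"])
for n,(u0,v0,u1,v1),k,roi in(("scene",(200,140,340,250),5,(225,165,345,285)),("top",(215,150,340,260),5,(220,150,330,260))):
    c=r.read_camera(n); cv2.imwrite(f"pics/{n}8.png",cv2.resize(c["color"][v0:v1,u0:u1],None,fx=k,fy=k))
    cv2.imwrite(f"pics/{n}8full.png",c["color"])
    for h in(ORANGE,BLUE):
        p=cv2.findNonZero(mask(c["color"],*h,roi)); print(n,None if p is None else (len(p),cv2.boundingRect(p),p.reshape(-1,2).mean(0)))
    print("exp home tab",proj(c,c2w([-35,-14,121])).round(1))
```

```text
13.3 [0.46968268 0.23419034 0.18092556] [ 0.22331896  0.41111145 -0.26074047]
scene (361, (235, 173, 38, 16), array([253.37396122, 180.86980609]))
scene (44, (271, 190, 5, 15), array([273.27272727, 197.        ]))
exp home tab [273.3 192.1]
top (372, (277, 236, 36, 11), array([294.6344086 , 240.90053763]))
top (26, (279, 213, 3, 9), array([279.96153846, 216.84615385]))
exp home tab [280.1 216.6]
```

View pics/scene8.png

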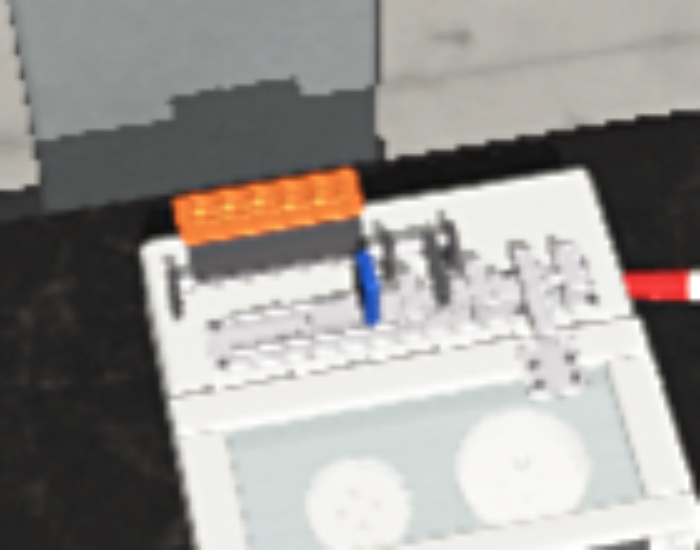

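View pics/top8.png

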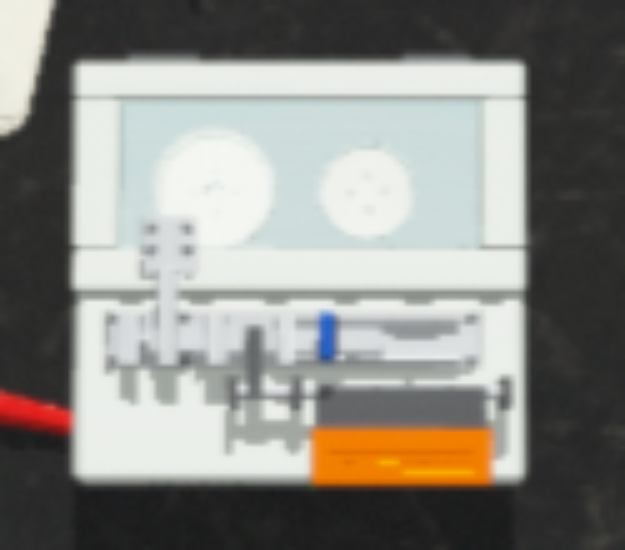

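View pics/scene8full.png

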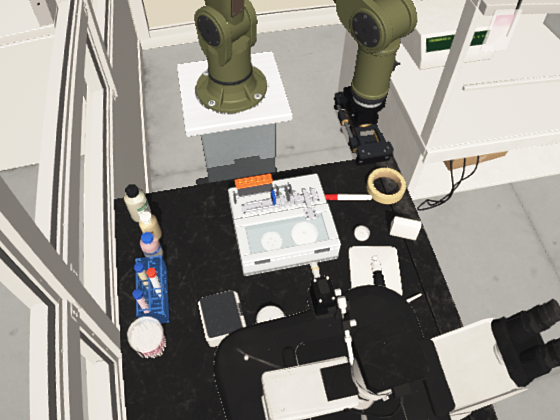

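The catch is back up: in the top view its orange mask is identical to the start. The tab moved from u 294.5 to 280.0 against 280.1 expected, so the bolt is home. The lid is shut, the neighbouring things are in place and the arm is clear, so I hand in.

```bash
python3 -c "
from rig import r
print(r.sign_off())"
```

```text
the job is handed in; nothing more can be done
None
```

I pushed the incubator lid shut, slid the bolt home with the catch held down, and let the catch spring back up. I handed the job in at about 13.4 s of the 40 s; no verdict is reported.

- **Lid:** closed fingertips pressed it shut, reading about 11 N with the tips at 80 mm, the stated shut height. The last pictures show it still shut.
- **Catch:** I pressed the paddle down to a tip height of about 95 mm. I could not read its angle directly, so "held down" rests on tip height, a steady 9–12 N downward load, and the bolt sliding freely past the half-way notch. Afterwards its top-view outline is identical to the start picture and its scene-view outline agrees within a pixel, so it is back up.
- **Bolt:** it slid until it hit a hard stop, where the side force rose to 15 N with no further movement. The blue tab then sat within about half a pixel (about 1 mm) of the predicted home position in both views.
- **Surroundings:** the arm is clear of the case, with forces back to noise level. The things round the incubator look unmoved by eye; I did not measure their positions.

One reading did not fully fit: the wrist showed about 5 N sideways in x during the first press on the paddle. I put this down to the tilted paddle and friction. It fell away as the bolt slid.

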